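# Lay an engine bracket down on its back against the bench stop

## Task

The steel engine bracket stands upright on its foot in front of the wooden block that is clamped to the right-hand edge of the bench. Tip it over away from the block, easing it down on the fingers so that it lands gently on its flat back and is never left to fall, then push it along the bench until the underside of its foot is flat against the block. Never grip or lift the bracket, leave the other things where they lie, and finish with the gripper clear.

Things in the scene. Friction and masses are not known exactly. Their poses are not given: they have to be found in the camera images.
- bracket: Dark steel L-shaped bracket, 0.45-0.8 kg: upright plate 60 wide, 142 high, 5 thick; foot 60 wide, 70 deep, 5 thick; a round eye along the top; overall 160 high. Origin: middle of the heel (bottom edge of the plate's flat back), at bench level. x along the foot away from the back, y along the heel, z up the plate. Mass centre at x 14, z 78: it tips over its heel at 10 deg. On its back: x points up.
- bracket_eye (a point): centre of the bracket's round eye (28 diameter, 56 long, 62 over its bush sleeve, lying along y) on the plate's top edge: 14 in x and 146 in z from the heel, so the eye is level with the flat back; axes as the bracket's. Once the bracket lies on its back the eye is the end farthest from the block
- bracket_foot (a point): centre of the underside of the bracket's foot, 35 in x from the heel; axes as the bracket's. Once the bracket lies on its back this underside stands upright, 70 high, facing the block. Two triangular gussets (45 x 45) join foot and plate
- stop: wooden block 90 deep, 320 long, 45 high, fixed on the bench's right-hand edge by a dark steel C-clamp. Origin: middle of the lower edge of its plain front face, which looks to the robot's left. x points into the block, square to that face; y along the block, away from the robot; z up. The clamp stands on the block at y = 115, x = 15 to 150; its screw and T-bar reach 155 above the bench.
- carrier: aluminium sprocket carrier, loose bystander, disc of 124 diameter with a hub, 36 high; origin under its centre
- tin: green grommet tin, loose bystander, 75 diameter, 40 high; origin under its centre
- ratchet: chrome ratchet handle lying on the bench, loose bystander, 230 long, 32 high, along its x; origin under its middle
- pliers: pliers with orange handles lying on the bench, loose bystander, 185 long, 60 wide, 14 high, along x, handles to -x; origin under the pivot
Mind the look-alikes: they are no part of the job. What is meant by the bracket is not orange, and is the larger of those in its own colour.

How it is judged:
By the outcome, as a careful person would: the job done as asked, in the order asked, and still so for the second after the job is handed in, with the robot touching nothing.
It also fails if it takes over 70 s, if anything falls off the work surface, if the arm or the gripper's body presses on something with over 40 N, if the wrist force passes 120 N, or if a joint passes its speed limit or range.

## Robot

A 6-joint arm with a two-finger parallel gripper is mounted at the origin on the work surface. World frame = base frame: x ahead of the robot, y to its left, z up, the work surface at z = 0. Lengths are in m, angles in rad, forces in N, time in s.
With the tool pointing down it reaches from about 0.375 to 0.925 m from the base axis. Payload 5.7 kg.
Tool frame: the origin (TCP) lies midway between the tips of the shut fingers; the grasp point (between the pads) lies 19 mm behind it; z points along the fingers, y is the line along which they close (so a half turn about z gives the same grasp; the last joint's range is limited). The gripper opens to 88 mm and grips with 3 to 60 N. Pads are 20 mm wide; open, the fingers measure 115 mm over their backs; the gripper's body (75 mm by 178 mm) begins 61 mm behind the grasp point.
Start: joints at [-0.115, 0.359, 1.51, -0, 1.272, -0.115], TCP at [0.6, -0, 0.223] pointing down, gripper open.
Joint ranges: [-2.97, 2.97], [-1.01, 2.36], [0.21, 2.38], [-0.96, 4.11], [0.2, 2.71], [-2.98, 2.98]. Speed limits (rad/s): [2.39, 2.39, 3.14, 3.14, 3.14, 3.14].

## Interface

Orientations are given as a unit quaternion [x, y, z, w].
In Python, from bench import move_ptp, servo_line, goto_joints, move_gripper, sleep, inverse_kinematics, capture, PlanningError, close_job, spot_in, silhouettes, current_clock, current_joint_pos, current_qvel, current_joint_torque, current_position, current_orientation, current_force, current_torque, current_finger_gap, current_grip_force gives the robot as it stands. Calls block until the motion is done:
- move_ptp(position, orientation): joint-space move of the TCP to a pose.
- servo_line(position, orientation=None, rate=0.15, contact_N=None): straight line of the TCP; orientation=None keeps the orientation; rate is the mean speed in m/s. With contact_N (N) it stops when the force on the tool has changed by that much, and returns True; else False.
- goto_joints(angles): joint-space move.
- move_gripper(opening): finger opening in m; the grip force is fixed at half the most; returns when the fingers have stopped.
- sleep(seconds).
- inverse_kinematics(position, orientation): joint angles nearest the present ones, or None.
- capture(name): name is "scene" or "side" or "wrist"; returns a dict with "image" (384x512x3 uint8, blue, green, red), "range_z" (384x512 float32, m along the optical axis (not along the pixel's ray), 0 where there is no reading), "intrinsics" (3x3 intrinsics, pixels), "R" (3x3) and "t" (3): a world point X has camera coordinates R X + t. Camera axes: x right, y down, z forward; pixel columns grow to the right and rows downward; lengths in m; the calibration is good to about 2 mm. A picture is of the moment at which its call begins.
A pose or a line that the arm cannot do raises PlanningError and nothing moves.
- close_job(): hands the job in; it is judged then, once.
Trained networks look in the newest picture that a camera, given by its name, has taken for a name from the list of things; names that differ only in an ending like _2 or _b are one class to them, and where a whole thing is asked for, a point or a joint stands for the part that bears it (a point fixed in the world has none). Each returns a list of dicts, best first, with "conf" (0 to 1); they miss things now and then, are a little off and sometimes report something else, mostly with a low value. They report only what shows in the picture. A call takes as long as a camera call. They do not tell look-alikes from the thing itself.
- spot_in(camera, query): "xy" ([column, row] in pixels, amid what is visible of it).
- silhouettes(camera, query): "region" (384x512 bool, what is visible of it) and "xy" ([column, row] in pixels, amid what is visible of it).
Readings, each from a call of its own:
- current_clock(): time.
- current_joint_pos(): joint angles.
- current_qvel(): joint speeds.
- current_joint_torque(): joint torques, N m.
- current_position(): TCP position.
- current_orientation(): TCP orientation.
- current_force(): force on the tool from outside, world axes, zero at the start.
- current_torque(): the same for the moment, N m.
- current_finger_gap(): finger opening in m.
- current_grip_force(): force on a finger pad.
Only numpy, scipy, OpenCV 4.12 (cv2) and the standard library are available. Lean on these libraries where they do the work, as an engineer would, in place of code of your own. Each camera call takes 0.05 s, during which the arm holds its last target. There are 200 camera calls.

## Working session

There is one attempt and no reset: what is moved stays moved. The work goes in short steps, each a Python script; the robot and the scene stay as the last script left them, time stands still between calls to the robot, and variables do not carry over. Pictures are saved under pics/ and viewed, at most 10 in all, crops included, and the job is handed in when it is done.

```bash
mkdir -p pics; cat > h.py <<'E'
from bench import *
import numpy as np, cv2
def cloud(c):
    z=c["range_z"]; v,u=np.mgrid[:384,:512]; K=c["intrinsics"]
    p=np.stack([(u-K[0,2])*z/K[0,0],(v-K[1,2])*z/K[1,1],z],-1)
    w=(p-c["t"])@c["R"]
    w[z<=0]=np.nan
    return w
E
python3 - <<'E'
from h import *
ims=[]
for n in("scene","side"):
    c=capture(n); ims.append(c["image"]); W=cloud(c)
    print(n,"cam",-c["R"].T@c["t"])
    for q in("bracket","stop","carrier","tin","ratchet","pliers"):
        for s in silhouettes(n,q):
            P=W[s["region"]]; P=P[~np.isnan(P[:,0])]
            if len(P): print(q,round(s["conf"],2),np.round(s["xy"]),len(P),np.round(np.percentile(P,[2,50,98],axis=0),3).tolist())
    cv2.imwrite(f"pics/{n}1.png",cv2.resize(c["image"],(800,600)))
E
```

```text
scene cam [1.03921386 0.5162296  0.60426177]
bracket 0.74 [208. 180.] 1255 [[0.546, -0.264, 0.002], [0.58, -0.194, 0.084], [0.606, -0.191, 0.16]]
bracket 0.66 [248. 174.] 229 [[0.407, -0.252, 0.002], [0.43, -0.217, 0.016], [0.457, -0.199, 0.108]]
bracket 0.64 [313. 214.] 1004 [[0.356, -0.044, 0.0], [0.437, 0.044, 0.025], [0.467, 0.089, 0.16]]
stop 0.83 [148. 178.] 3206 [[0.465, -0.424, 0.004], [0.7, -0.32, 0.045], [0.775, -0.288, 0.15]]
carrier 0.58 [151. 232.] 1506 [[0.719, -0.231, 0.002], [0.781, -0.165, 0.02], [0.83, -0.126, 0.039]]
tin 0.61 [276. 186.] 567 [[0.374, -0.154, 0.002], [0.418, -0.108, 0.039], [0.442, -0.085, 0.043]]
ratchet 0.95 [317. 299.] 1052 [[0.486, 0.21, 0.001], [0.613, 0.229, 0.019], [0.7, 0.251, 0.032]]
ratchet 0.58 [211. 176.] 1238 [[0.547, -0.256, 0.002], [0.58, -0.194, 0.085], [0.606, -0.191, 0.16]]
pliers 0.85 [207. 290.] 1079 [[0.743, -0.026, 0.0], [0.78, 0.072, 0.013], [0.798, 0.148, 0.016]]
side cam [0.47522403 0.51781428 0.69912138]
bracket 0.81 [331. 156.] 508 [[0.394, -0.317, 0.001], [0.421, -0.218, 0.041], [0.454, -0.202, 0.109]]
bracket 0.66 [316. 
[... 366 characters left out ...]
 -0.128, 0.04]]
tin 0.66 [330. 183.] 551 [[0.371, -0.155, 0.013], [0.405, -0.118, 0.042], [0.44, -0.093, 0.044]]
tin 0.59 [287. 128.] 1773 [[0.459, -0.376, 0.005], [0.542, -0.299, 0.046], [0.732, -0.29, 0.119]]
tin 0.39 [177. 229.] 790 [[0.74, -0.027, 0.0], [0.776, 0.07, 0.013], [0.796, 0.143, 0.017]]
ratchet 0.7 [236. 304.] 1183 [[0.48, 0.207, 0.002], [0.583, 0.225, 0.02], [0.695, 0.248, 0.032]]
pliers 0.62 [198. 162.] 1167 [[0.714, -0.236, 0.002], [0.763, -0.166, 0.021], [0.827, -0.127, 0.04]]
pliers 0.56 [175. 229.] 637 [[0.741, -0.029, 0.007], [0.777, 0.073, 0.014], [0.794, 0.143, 0.017]]
pliers 0.46 [333. 184.] 559 [[0.373, -0.158, 0.013], [0.405, -0.119, 0.042], [0.439, -0.093, 0.044]]
```

View pics/scene1.png

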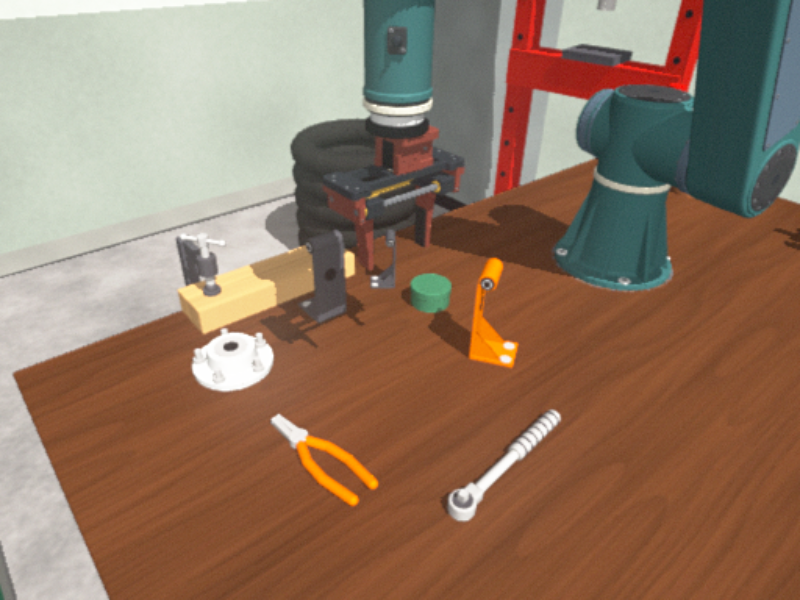

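View pics/side1.png

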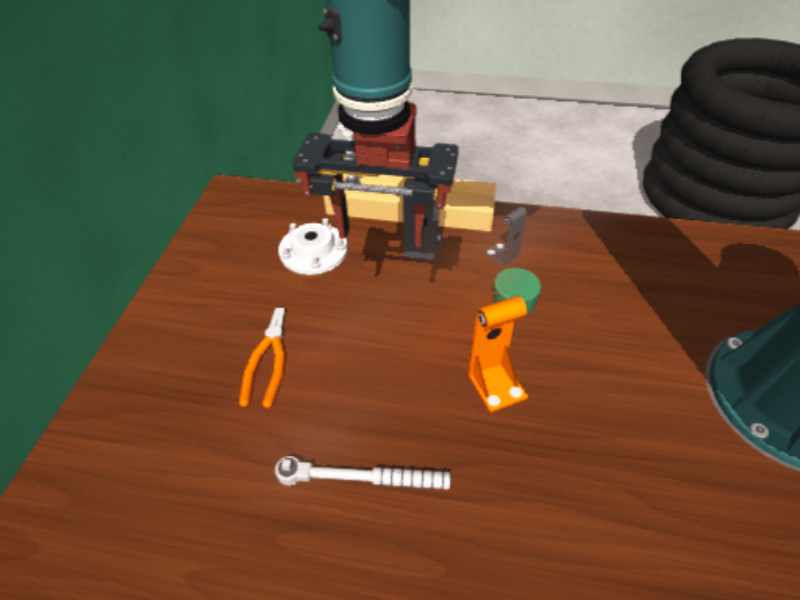

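Candidates in the scene view (shown at 800 px): tall dark bracket (328,275), small dark one (385,260) and orange one (490,320). I choose (328,275), the larger dark one. Next I measure its yaw and the stop face, take a close crop, and check reach.

```bash
cat >> h.py <<'E'
from scipy.spatial.transform import Rotation as Rot
def quat(alpha,psi,s=1,roll=0):
    """tool z points along -d and down; alpha=elevation above horizontal; d=(−sin psi,cos psi). tool y in vertical plane; roll about tool z"""
    d=np.array([-np.sin(psi),np.cos(psi),0]);k=np.array([0,0,1.])
    z=-np.cos(alpha)*d-np.sin(alpha)*k
    y=s*(np.sin(alpha)*d-np.cos(alpha)*k)
    R=np.column_stack([np.cross(y,z),y,z])
    return (Rot.from_matrix(R)*Rot.from_euler('z',roll)).as_quat()
E
python3 - <<'E'
from h import *
from scipy.optimize import least_squares
c=capture("scene");W=cloud(c).reshape(-1,3)
def line(P,nm):
    # robust fit y = a + b (x-xm)
    xm=P[:,0].mean();f=least_squares(lambda p:p[0]+p[1]*(P[:,0]-xm)+p[2]*(P[:,2]-.05)-P[:,1],[P[:,1].mean(),0,0],loss='soft_l1',f_scale=.002)
    print(nm,len(P),"xm",xm,"y",f.x[0],"slope",f.x[1],"tilt",f.x[2],"x range",np.percentile(P[:,0],[1,99]))
def sel(x0,x1,y0,y1,z0,z1):
    with np.errstate(invalid='ignore'):
        return W[(W[:,0]>x0)&(W[:,0]<x1)&(W[:,1]>y0)&(W[:,1]<y1)&(W[:,2]>z0)&(W[:,2]<z1)]
line(sel(.52,.63,-.2,-.17,.02,.15),"back")
for z in(.02,.06,.1,.14): P=sel(.5,.65,-.2,-.17,z,z+.015); print(z,np.percentile(P[:,0],[1,50,99]),np.percentile(P[:,1],[5,50,95]))
line(sel(.4,.8,-.31,-.275,.01,.038),"stop")
P=sel(.4,.8,-.40,-.27,.04,.05);print("stop top",np.percentile(P[:,0],[.5,99.5]),np.percentile(P[:,1],[.5,99.5]))
cv2.imwrite("pics/crop.png",cv2.resize(c["image"][120:230,100:280],(720,440)))
# kinematic fit (tool down)
rows=[]
q0=[1,0,0,0]
import itertools
Rd=Rot.from_quat(current_orientation()).as_quat()
for r,z in itertools.product((.45,.6,.75,.85),(.1,.3)):
    q=inverse_kinematics([r,0,z],Rd)
    if q is not None: rows.append((r,z,*q))
A=np.array(rows)
def res(p):
    a,b,h,L,o,e=p;s=A[:,3]+A[:,4]
    r=np.sqrt(A[:,0]**2-o*o)
    return np.r_[e+a*np.sin(A[:,3])+b*np.sin(s)-r, h+a*np.cos(A[:,3])+b*np.cos(s)-L-A[:,1], np.arcsin(o/A[:,0])+A[:,2]]
f=least_squares(res,[.42,.42,.4,.3,.05,0]);print("kin a,b,h-L..",f.x,f.cost)
for s in(1,-1):
  for roll in(0,np.pi/2):
    for a in(90,70,50,40):
        for p in([.577,-.03,.03],[.577,-.205,.14]):
            q=inverse_kinematics(p,quat(np.radians(a),0,s,roll));print(s,round(roll,1),a,p,None if q is None else np.round(q,2))
E
```

```text
back 849 xm 0.5771522174741454 y -0.19378609667402305 slope -0.0410989383750326 tilt -0.000844249354945963 x range [0.54614477 0.60590959]
0.02 [0.54653104 0.58010277 0.60594472] [-0.19640175 -0.19380695 -0.19210208]
0.06 [0.54785993 0.57814677 0.60630145] [-0.19578233 -0.19374566 -0.19170453]
0.1 [0.54632056 0.57785374 0.60557077] [-0.19610209 -0.1933639  -0.19147514]
0.14 [0.54701866 0.57557435 0.6055754 ] [-0.19828929 -0.19471502 -0.19201131]
stop 695 xm 0.6590296823929197 y -0.28979387084888225 slope -0.007720416981848037 tilt 0.01571190502594772 x range [0.45952406 0.77559298]
stop top [0.45917466 0.77535671] [-0.38041262 -0.28744327]
kin a,b,h-L.. [ 0.64263106  0.43597512  3.47431924  3.72053535  0.06879247 -0.0436905 ] 0.0032080740278002664
1 0 90 [0.577, -0.03, 0.03] [-0.17  0.56  1.74 -0.    0.84 -1.74]
1 0 90 [0.577, -0.205, 0.14] [-0.45  0.46  1.57 -0.    1.11 -2.02]
1 0 70 [0.577, -0.03, 0.03] [ 0.05  0.6   1.73 -0.46  0.88 -1.21]
1 0 70 [0.577, -0.205, 0.14] [-0.25  0.45  1.67 -0.41  0.98 -1.6 ]
1 0 50 [0.577, -0.03, 0.03] [ 0.24  0.73  1.68 -0.78  1.08 -0.82]
1 0 50 [0.
[... 968 characters left out ...]
3] [ 0.24  0.73  1.68 -0.78  1.08  2.32]
-1 0 50 [0.577, -0.205, 0.14] [-0.05  0.53  1.72 -0.84  1.04  2.02]
-1 0 40 [0.577, -0.03, 0.03] [ 0.32  0.82  1.65 -0.89  1.21  2.45]
-1 0 40 [0.577, -0.205, 0.14] None
-1 1.6 90 [0.577, -0.03, 0.03] [-0.17  0.56  1.74 -0.    0.84  2.97]
-1 1.6 90 [0.577, -0.205, 0.14] [-0.45  0.46  1.57 -0.    1.11  2.69]
-1 1.6 70 [0.577, -0.03, 0.03] [ 0.05  0.6   1.73 -0.46  0.88 -2.78]
-1 1.6 70 [0.577, -0.205, 0.14] None
-1 1.6 50 [0.577, -0.03, 0.03] [ 0.24  0.73  1.68 -0.78  1.08 -2.39]
-1 1.6 50 [0.577, -0.205, 0.14] [-0.05  0.53  1.72 -0.84  1.04 -2.69]
-1 1.6 40 [0.577, -0.03, 0.03] [ 0.32  0.82  1.65 -0.89  1.21 -2.26]
-1 1.6 40 [0.577, -0.205, 0.14] None
```

View pics/crop.png

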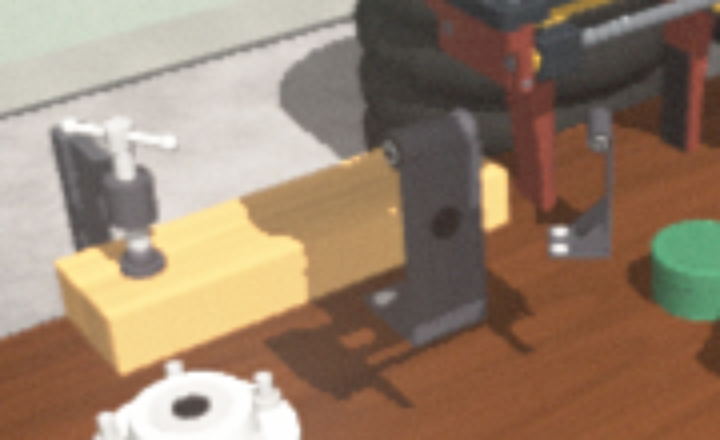

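The crop confirms it: the tall dark bracket, its flat back towards +y and its foot towards the block. Next I plan the path: straddle the eye loosely with the fingers, rotate about the heel, then draw the lower finger out. I check joint limits and the arm's clearance to the orange look-alike.

```bash
cat >> h.py <<'E'
PSI=-0.041; D=np.array([-np.sin(PSI),np.cos(PSI),0]); K_=np.array([0,0,1.])
HEEL=np.array([.576,-.1937,0]); G=.034; BMAX=np.radians(45)
def eye(th): return HEEL+D*(-.014*np.cos(th)+.146*np.sin(th))+K_*(.146*np.cos(th)+.014*np.sin(th))
def pose(th,t=.016):
    b=min(th,BMAX); a=np.pi/2-b
    z=-np.cos(a)*D-np.sin(a)*K_
    return eye(th)+t*z, quat(a,PSI)
E
python3 - <<'E'
from h import *
from scipy.optimize import least_squares
S=[]
for a in(90,75,60,50):
  for s in(1,-1):
    for p in([.577,-.03,.05],[.577,-.2,.2],[.7,.1,.1],[.5,.1,.2]):
        Q=quat(np.radians(a),.1,s);q=inverse_kinematics(p,Q)
        if q is not None:S.append((np.array(p),Q,np.array(q)))
Ry=lambda t:Rot.from_euler('y',t);Rz=lambda t:Rot.from_euler('z',t)
def fk(q,P):
    e,o,h,a,b,c,L,w=P;s=q[1]+q[2]
    el=np.array([e,o,h])+Ry(q[1]).apply([0,0,a]); wr=el+Ry(s).apply([c,w,b])
    R=Rz(q[0])*Ry(s)*Rz(q[3])*Ry(q[4])*Rz(q[5]);B=Rz(q[0])
    return B.apply(el),B.apply(wr),B.apply(wr)+R.apply([0,0,L]),R
print("ori err",max((fk(q,np.zeros(8))[3].inv()*Rot.from_quat(Q)).magnitude() for p,Q,q in S))
f=least_squares(lambda P:np.concatenate([fk(q,P)[2]-p for p,Q,q in S]+[P[7:]*.1*0]),[0,.05,.4,.42,.42,0,.3,0]);print(np.round(f.x,3),f.cost)
for p,Q in [(eye(0)+[0,0,.09],quat(np.pi/2,PSI))]+[pose(np.radians(t)) for t in range(0,84,10)]+[(np.array([.58,-.02,.0235]),quat(np.pi/4,PSI)),(np.array([.58,.03,.03]),quat(np.pi/4,PSI)),(np.array([.58,-.02,.02]),quat(np.radians(60),PSI,1,np.pi/2)),(np.array([.58,-.12,.02]),quat(np.radians(60),PSI,1,np.pi/2))]:
    q=inverse_kinematics(p,Q)
    if q is None: print(p,None);continue
    el,wr,_,_=fk(q,f.x)
    w=np.linspace(0,1,40)[:,None];seg=np.r_[wr+(el-wr)*w,wr+(p-wr)*w]
    lo,hi=np.array([.375,.005,0]),np.array([.467,.09,.161])
    dd=np.linalg.norm(seg-np.clip(seg,lo,hi),axis=1)
    print(np.round(p,3),np.round(q,2),"wrist",np.round(wr,2),"clear",dd[:40].min().round(3),dd[40:].min().round(3))
E
```

```text
ori err 1.5707963267948977
[ 0.     0.575  0.266  0.611  0.434  0.112  0.381 -0.506] 1.1833720065812732e-24
[ 0.575 -0.208  0.236] [-0.46  0.36  1.47 -0.    1.31 -1.99] wrist [ 0.58 -0.21  0.62] clear 0.51 0.25
[ 0.575 -0.208  0.13 ] [-0.46  0.47  1.58 -0.    1.09 -1.99] wrist [ 0.58 -0.21  0.51] clear 0.422 0.239
[ 0.576 -0.185  0.13 ] [-0.32  0.45  1.64 -0.2   1.02 -1.75] wrist [ 0.58 -0.12  0.51] clear 0.383 0.212
[ 0.577 -0.162  0.127] [-0.17  0.46  1.67 -0.42  1.   -1.48] wrist [ 0.58 -0.03  0.49] clear 0.346 0.183
[ 0.578 -0.141  0.12 ] [-0.03  0.52  1.69 -0.62  1.03 -1.21] wrist [0.59 0.05 0.45] clear 0.312 0.155
[ 0.579 -0.121  0.109] [ 0.09  0.6   1.69 -0.79  1.12 -0.98] wrist [0.59 0.12 0.4 ] clear 0.271 0.131
[ 0.58  -0.102  0.093] [ 0.16  0.67  1.68 -0.85  1.17 -0.86] wrist [0.59 0.17 0.36] clear 0.249 0.12
[ 0.58  -0.086  0.074] [ 0.19  0.7   1.67 -0.85  1.16 -0.83] wrist [0.59 0.18 0.34] clear 0.24 0.117
[ 0.581 -0.073  0.052] [ 0.21  0.74  1.67 -0.85  1.15 -0.79] wrist [0.59 0.2  0.32] clear 0.23 0.117
[ 0.581 -0.064  0.028] [ 0.22  0.78  1.66 -0.85  1.14 -0.76] wrist [0.59 0.21 0.3 ] clear 0.218 0.117
[ 0.58  -0.02   0.024] [ 0.29  0.8   1.63 -0.81  1.18 -0.74] wrist [0.59 0.25 0.29] clear 0.241 0.114
[0.58 0.03 0.03] [ 0.36  0.8   1.57 -0.75  1.25 -0.73] wrist [0.59 0.3  0.3 ] clear 0.28 0.113
[ 0.58 -0.02  0.02] [ 0.17  0.69  1.69 -0.62  0.99  0.62] wrist [0.59 0.17 0.35] clear 0.239 0.114
[ 0.58 -0.12  0.02] [ 0.    0.67  1.73 -0.69  0.9   0.53] wrist [0.59 0.07 0.35] clear 0.225 0.123
```

```bash
python3 - <<'E'
from h import *
move_gripper(.07)
q=quat(np.pi/2,PSI)
move_ptp(eye(0)+[0,0,.09],q)
c=capture("wrist");cv2.imwrite("pics/wrist1.png",c["image"])
W=cloud(c).reshape(-1,3)
P=W[(abs(W[:,0]-.576)<.05)&(abs(W[:,1]+.2)<.06)&(W[:,2]>.155)&(W[:,2]<.165)]
print(len(P), np.percentile(P,[2,50,98],axis=0) if len(P) else "", eye(0), current_clock())
E
```

```text
1851 [[ 0.54955081 -0.21821297  0.15522105]
 [ 0.5756585  -0.20831792  0.15834423]
 [ 0.60444836 -0.19835397  0.1603695 ]] [ 0.57542616 -0.20768823  0.146     ] 2.9417
```

View pics/wrist1.png

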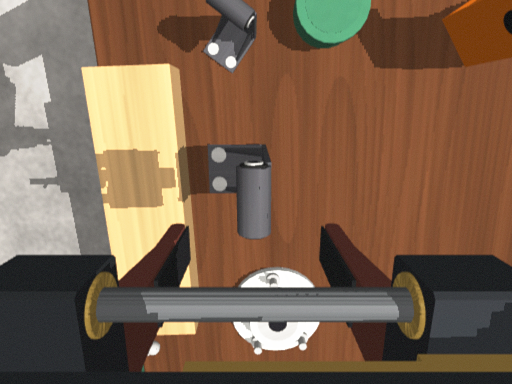

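The wrist view shows the eye at about (255,200), midway between the open fingers at (185,240) and (325,240). It agrees with my estimate to within 1 mm. Now I descend, narrow the gap without gripping, and tip to 25° first.

```bash
python3 - <<'E'
from h import *
p,q=pose(0); servo_line(p,q,rate=.08)
move_gripper(G); print("gap",current_finger_gap(),"grip",current_grip_force(),current_force())
for t in range(3,26,2):
    p,q=pose(np.radians(t)); servo_line(p,q,rate=.03)
    print(t,np.round(current_force(),1),round(current_grip_force(),2))
c=capture("scene");cv2.imwrite("pics/tip1.png",cv2.resize(c["image"][90:250,100:340],(720,480)))
print(current_clock())
E
```

```text
gap 0.03412066197841034 grip 0.0 [0.0364501  0.33440509 0.31665008]
3 [-0.6 -0.1 -0.3] 0.16
5 [-0.4  0.  -0.3] 0.13
7 [-0.3 -0.1  0.8] 0.02
9 [ 0.2 -0.6 -1.3] 0.0
11 [ 0.4  1.2 -0.7] 0.33
13 [ 0.3 -0.7  0.3] 0.12
15 [-0.7 -0.3 -0.7] 0.14
17 [-0.4 -1.  -0.8] 0.18
19 [-1.3 -0.4 -1. ] 0.22
21 [ 0.5  0.7 -0.4] 0.27
23 [ 0.8  0.7 -0. ] 0.31
25 [ 0.8 -0.  -0.2] 0.35
8.875
```

View pics/tip1.png

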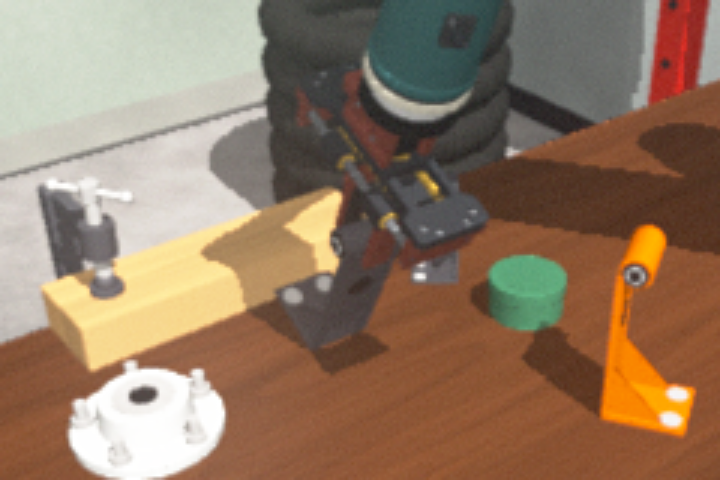

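The bracket (around (340,300)) now leans on the back finger at about 25°, heel in place. I continue lowering.

```bash
python3 - <<'E'
from h import *
for t in [28,31,34,37,40,43,46,49,52,55,58,61,64,67,70,73,76,79,81.7]:
    p,q=pose(np.radians(t)); servo_line(p,q,rate=.03)
    print(t,np.round(current_force(),1),round(current_grip_force(),2))
print(current_position(),current_clock())
c=capture("scene");cv2.imwrite("pics/tip2.png",cv2.resize(c["image"][90:250,100:340],(720,480)))
E
```

```text
28 [ 0.6 -0.3  0.4] 0.41
31 [ 0.4  0.3 -0.8] 0.47
34 [0.6 0.6 0. ] 0.53
37 [ 0.   0.5 -0.9] 0.59
40 [ 0.1  0.9 -1.8] 0.66
43 [ 0.7  0.4 -1.1] 0.71
46 [ 0.6 -0.1 -2.2] 0.75
49 [ 0.7  0.7 -2.2] 0.78
52 [ 0.8  1.3 -2.2] 0.82
55 [ 1.6  0.1 -1.8] 0.86
58 [ 0.4  1.6 -3.1] 0.89
61 [ 0.8  1.1 -1.8] 0.93
64 [ 0.   0.9 -2.5] 0.96
67 [-0.3  1.  -1.3] 1.0
70 [-1.3  0.8 -1.3] 1.03
73 [-0.6  0.9 -1.7] 1.08
76 [-0.1  0.3 -2.3] 1.11
79 [-0.1  1.  -1.5] 1.14
81.7 [ 1.   1.5 -1.8] 1.17
[ 0.58134769 -0.06258032  0.02336106] 16.3833
```

View pics/tip2.png

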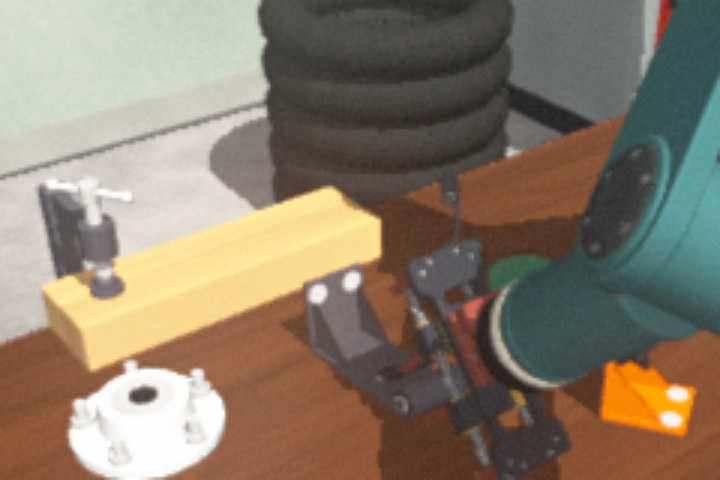

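The bracket rests with its eye (405,400) on the lower finger at about 82°, heel still in place. Now I draw the finger out slowly.

```bash
python3 - <<'E'
from h import *
p0=np.array(current_position()); p0[2]-=.0005
for s in list(range(3,49,3))+[70]:
    servo_line(p0+D*s/1000,rate=.012 if s<50 else .04)
    print(s,np.round(current_force(),1),round(current_grip_force(),2),round(current_clock(),1))
servo_line(p0+D*.085+[0,0,.04],rate=.1)
c=capture("scene");cv2.imwrite("pics/down.png",cv2.resize(c["image"][90:250,100:340],(720,480)))
W=cloud(c).reshape(-1,3)
P=W[(W[:,0]>.52)&(W[:,0]<.64)&(W[:,1]>-.23)&(W[:,1]<.0)&(W[:,2]>.006)&(W[:,2]<.09)]
Q=P[(P[:,2]>.03)];print("foot",np.percentile(Q,[2,50,98],axis=0).round(3).tolist())
Q=P[(P[:,1]>-.075)&(P[:,2]<.035)];print("eye",np.percentile(Q,[2,50,98],axis=0).round(3).tolist())
E
```

```text
3 [ 0.1  2.3 -2.1] 1.35 16.8
6 [ 0.4  1.2 -2.5] 1.37 17.2
9 [-0.8  2.  -2.5] 1.36 17.6
12 [ 0.1  1.2 -3.1] 1.32 18.0
15 [-0.1  2.3 -2.5] 1.17 18.4
18 [0.7 0.6 0.2] 0.0 18.8
21 [-0.1 -0.5 -0.8] 0.0 19.2
24 [ 0.5 -0.   0.5] 0.0 19.6
27 [ 0.1 -0.3 -0.3] 0.0 20.0
30 [ 0.6 -1.  -1. ] 0.0 20.4
33 [0.8 0.7 0.1] 0.0 20.8
36 [ 0.5  0.2 -0.1] 0.0 21.2
39 [-0.5 -0.5  0.9] 0.0 21.6
42 [-0.7 -0.1  0.2] 0.0 22.0
45 [-0.1 -0.5 -0.5] 0.0 22.4
48 [ 0.2 -0.8 -0. ] 0.0 22.8
70 [-0.2  0.1  0.5] 0.0 23.5
foot [[0.549, -0.194, 0.031], [0.578, -0.189, 0.049], [0.605, -0.173, 0.071]]
eye [[0.556, -0.06, 0.007], [0.587, -0.04, 0.023], [0.612, -0.034, 0.029]]
```

View pics/down.png

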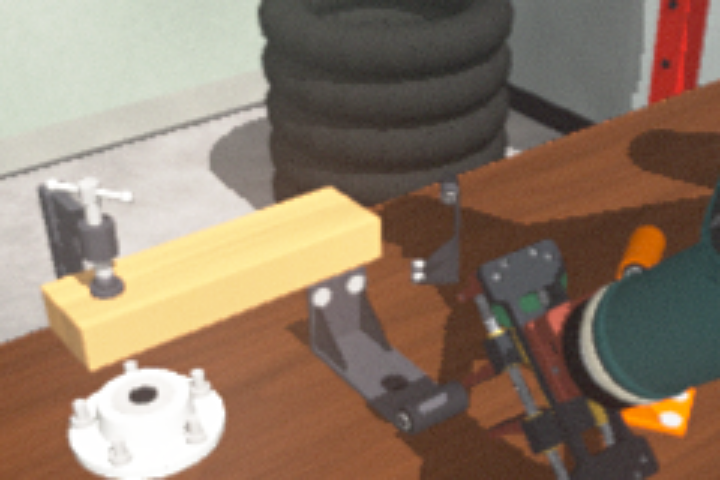

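It has landed on its back without the heel moving: force came off the finger at about 18 mm of withdrawal, foot at (335,300), eye end at (430,405). Now I push with the shut-ish fingers across the eye end.

```bash
python3 - <<'E'
from h import *
PS=-0.008
E0=HEEL+D*.16
st=E0+D*.03
p=np.array(current_position()); servo_line(p+D*.03+[0,0,.08],rate=.2)
move_gripper(.028)
qa=quat(np.pi/2,PSI,1,np.pi/2); qb=quat(np.pi/2,PS,1,np.pi/2)
move_ptp(st+[0,0,.1],qa)
servo_line(st+[0,0,.006],qa,rate=.1)
servo_line(E0+D*.011+[0,0,.006],qa,rate=.05)
servo_line([.580,-.105,.006],qb,rate=.04); print(current_force(),current_clock())
Ds=np.array([-np.sin(PS),np.cos(PS),0])
print(servo_line(np.array([.580,-.105,.006])-Ds*.024,qb,rate=.012,contact_N=10),current_position(),current_force(),current_clock())
c=capture("scene");cv2.imwrite("pics/push.png",cv2.resize(c["image"][90:250,100:340],(720,480)))
W=cloud(c).reshape(-1,3)
P=W[(W[:,0]>.52)&(W[:,0]<.64)&(W[:,1]>-.32)&(W[:,1]<-.25)&(W[:,2]>.055)&(W[:,2]<.075)]
print("foot",np.percentile(P,[2,50,98],axis=0).round(4).tolist())
E
```

```text
[ 0.11035309  0.99841436 -0.2737574 ] 29.6917
True [ 0.57956055 -0.11885315  0.00573584] [ 1.39258515 -0.38563365 -0.38539458] 30.925
foot [[0.5497, -0.2907, 0.0557], [0.579, -0.2853, 0.0646], [0.6072, -0.2818, 0.0714]]
```

View pics/push.png

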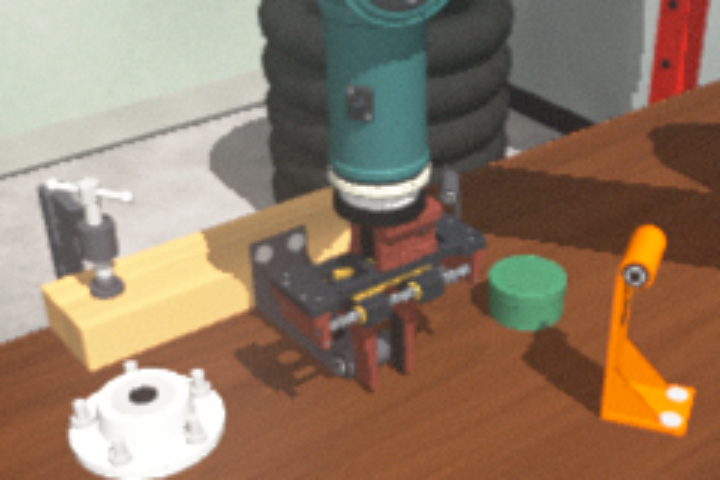

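It made contact at the expected place. I press once more to seat it flat, then back off and check.

```bash
python3 - <<'E'
from h import *
PS=-0.008;Ds=np.array([-np.sin(PS),np.cos(PS),0])
p=np.array(current_position())
print(servo_line(p-Ds*.006,rate=.008,contact_N=20),current_position()-p,current_force())
sleep(.3);print(current_force())
p=np.array(current_position())
servo_line(p+Ds*.05,rate=.05); servo_line(p+Ds*.06+[0,0,.2],rate=.2)
print(current_clock())
c=capture("scene");im=c["image"];cv2.imwrite("pics/fin.png",cv2.resize(im[110:230,100:280],(720,480)))
W=cloud(c).reshape(-1,3)
def sel(x0,x1,y0,y1,z0,z1):return W[(W[:,0]>x0)&(W[:,0]<x1)&(W[:,1]>y0)&(W[:,1]<y1)&(W[:,2]>z0)&(W[:,2]<z1)]
P=sel(.52,.64,-.32,-.25,.05,.08);print("foot",np.percentile(P,[1,50,99],axis=0).round(4).tolist())
P=sel(.53,.63,-.288,-.279,.015,.062)
if len(P)>20:print("foot inner slope",np.polyfit(P[:,0],P[:,1],1),len(P))
P=sel(.52,.64,-.16,-.12,.003,.02);print("eye end",len(P),np.polyfit(P[:,0],P[:,1],1),P[:,1].max())
P=W[(W[:,2]>.01)&(W[:,2]<.038)&(abs(W[:,1]+.29)<.012)&((W[:,0]<.53)|(W[:,0]>.63))&(W[:,0]>.45)&(W[:,0]<.78)];print("stop",np.polyfit(P[:,0],P[:,1],1))
E
```

```text
True [-1.16569750e-03  1.64569777e-05 -6.18971694e-04] [1.00895123 1.48191128 2.34061027]
[0.8471404  1.85161324 1.18321298]
34.25
foot [[0.5473, -0.2899, 0.0503], [0.5782, -0.285, 0.0624], [0.6067, -0.282, 0.0721]]
foot inner slope [-0.00701784 -0.28059416] 235
eye end 103 [-0.23197223  0.00207941] -0.12014052128614477
stop [-0.00748699 -0.28551211]
```

View pics/fin.png

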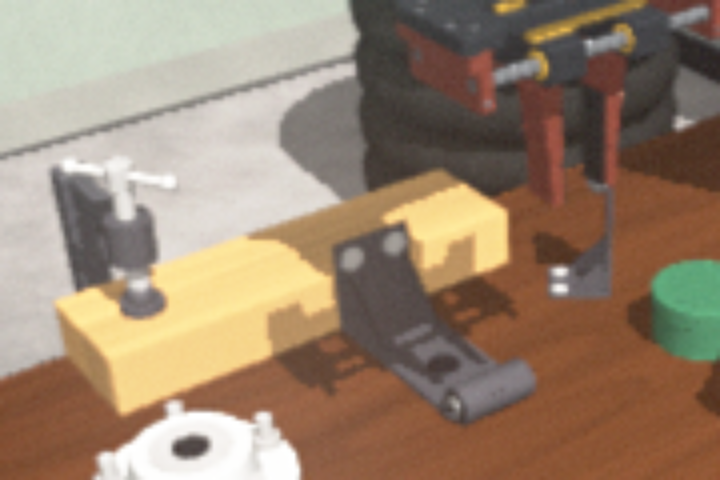

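Foot face and block face are parallel (slopes -0.0070 and -0.0075) and the 5 mm foot sits flush against the block. The gripper is clear and nothing else has moved.

```bash
python3 -c "
from bench import *
print(close_job())"
```

```text
the job is handed in; nothing more can be done
None
```

The bracket was eased down onto its back on the fingers and pushed until the underside of its foot lay flat against the block (parallel, with no gap measured); the gripper is clear, and the job was handed in at about 34 s.

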